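# Level the potting plate and check it under hand pressure

## Robot

A 7-joint arm with a two-finger parallel gripper is mounted at the origin on the work surface. World frame = base frame: x ahead of the robot, y to its left, z up, the work surface at z = 0. Lengths are in m, angles in degrees, forces in N, time in s.
With the tool pointing down it reaches from about 0.425 to 0.875 m from the base axis. Payload 4.7 kg.
Tool frame: the origin (TCP) lies on the centre line of the jaws, within the pads' length; the fingertips stand ahead of it and the grasp point (between the pads) lies 2 mm behind it (env.tip_reach is the x of the fingertips in the tool frame, in m); x points along the fingers, z is the direction in which the jaws open and shut, and the axes are right-handed (so a half turn about x gives the same grasp; the last joint's range is limited). The gripper opens to 87 mm and grips with 3 to 60 N. Pads are 19 mm wide; open, the fingers measure 117 mm over their backs; the gripper's body (75 mm by 190 mm) begins 51 mm behind the grasp point.
Start: joints at [77.871, 18.392, -4.016, 83.108, 1.295, 78.541, -3.26], TCP at [0.146, -0.634, 0.24] pointing down, gripper open.
Joint ranges: [-163.93, 163.93], [-17.29, 119.83], [-79.2, 71.16], [3.27, 140.29], [-89.18, 269.18], [5.43, 117.66], [-154.24, 154.24]. Speed limits (degrees/s): [147.25, 147.25, 180, 180, 180, 180, 180].

## Interface

Orientations are given as [roll, pitch, yaw] about the fixed x, y, z axes, in that order (R = Rz(yaw) Ry(pitch) Rx(roll)).
In Python, from cell import telemetry, optics, env, models gives the robot as it stands.
- The arm moves only by the shell command python3 -m pendant 'ROWS' [FORCE]. ROWS is JSON, a list of rows, each a list of 3 entries, a list of its own where there are three numbers: the finger opening in mm, from 0 to 87, then the shift along the tool's x, y, z in mm, then the turn, a rotation vector about the tool's x, y, z in rad. A call has 1 to 10 rows; each row is the pose to reach, as a shift and turn from the pose commanded when the call began, along the tool's axes at that moment; what a row does not reach only later rows make up. A row lasts 1/12 s, in which the tool goes at most 41.7 mm and 7.16 degrees, less where a joint would pass 70% of its speed; a pose out of reach is approached as far as the arm can. A call with a gripper value outside its range is refused whole. The fingers move at their own pace and stop on an object; FORCE is the grip in N (left out, the last holds). Time passes only in rows, so rows that repeat a pose let the fingers close. It gives the time, the measured TCP pose, the force and the opening at its end, in the units of the state.
- telemetry.get_obs(): the state, without advancing time (a new reading comes with each control period).
- optics.read_camera(name): name is "scene" or "side" or "wrist"; returns a dict with "image" (384x512x3 uint8, blue, green, red), "range_z" (384x512 float32, m along the optical axis (not along the pixel's ray), 0 where there is no reading), "fx", "fy", "cx", "cy" (pixels), "cam_to_world" (4x4, takes a point from camera to world coordinates). Camera axes: x right, y up, looking along -z (the intrinsics and any distortion apply to the point x, -y, -z); pixel columns grow to the right and rows downward; lengths in m; the calibration is good to about 2 mm. The wrist camera is an equidistant fisheye: a pixel r from the principal point sees the ray r / f radians off the axis. A picture is of the moment at which its call begins.
- env.sign_off(): hands the job in, once; it reports no verdict.
Trained networks look in the newest picture that a camera, given by its name, has taken for a name from the list of things; names that differ only in an ending like _2 or _b are one class to them, and where a whole thing is asked for, a point or a joint stands for the part that bears it (a point fixed in the world has none). Each returns a list of dicts, best first, with "confidence" (0 to 1); they miss things now and then, are a little off and sometimes report something else, mostly with a low value. They report only what shows in the picture. A call takes as long as a camera call. They do not tell look-alikes from the thing itself.
- models.masks_of(camera, label): "pixels" (384x512 bool, what is visible of it) and "extent" ([left, top, right, bottom] as shares, 0 to 1, of the picture: columns of its width, rows of its height, round what is visible of it).
- models.landmark_of(camera, label): "centre" ([row, column] as shares, 0 to 1, of the picture: columns of its width, rows of its height: a listed point, or the origin of a listed thing).
The state is a dict: "time_s": time; "qpos": joint angles; "joint_velocities": joint speeds; "effort": joint torques, N m; "tool_pos": TCP position; "tool_rot": TCP orientation; "force": force on the tool from outside, world axes, zero at the start; "wrist_torque": the same for the moment, N m; "grip_width": finger opening in m.
Only numpy, scipy, OpenCV 4.12 (cv2) and the standard library are available. Lean on these libraries where they do the work, as an engineer would, in place of code of your own. Each camera call takes 0.05 s, during which the arm holds its last target.

## Task

Lay the spirit level on the middle of the potting plate, along the plate's length, let go of it, and turn the plate's knurled levelling knob until the bubble stands in the middle of its vial, between the two lines. Then press the level down on the plate with about a kilogram's weight, on its metal shoulders and not on the vial, and finish still pressing, with the bubble still centred. Leave the meter, the solder spool and the plastic shell where they are.

Things in the scene. Friction and masses are not known exactly. Their poses are not given: they have to be found in the camera images.
- level_mid (a point): Spirit level: aluminium bar 150 long x 24 thick x 44 high (mm), black end caps, about 0.23 kg, standing upright on the bench left or right of the plate. Point: its centre, half-way up (22 above its underside). x along its length, y through its thickness, z up. Lower 26 mm solid over the whole length: grasp across the thickness at mid-length, near this height. Above, the middle 56 mm is a gap with the vial.
- shoulder_a (a point): Centre of the flat top of the level's solid metal shoulder at its +x end: 50 from the level's centre along +x, 22 above it (mm). Each shoulder runs from 28 to 75 from the centre over the full 24 mm thickness and reaches the full height: press here, e.g. with open fingers on both shoulders.
- shoulder_b (a point): The same on the shoulder at the level's -x end, 50 mm from the level's centre along -x.
- vial: Glass vial of the level: yellow-green tube lying along the level's x in the gap between the shoulders, 56 long, 14 diameter (mm), its top 3 below the shoulders' tops. Origin: its centre, 12 above the level's centre. Two black rings 21 apart mark the middle; the pale bubble, 16 long, shows on the tube's top.
- bubble (a joint): Bubble's position along the level's x in m: 0 = centred between the rings, positive towards the level's +x end, stops at +/-0.016. It goes to the HIGHER end, 0.95 mm per milliradian of tilt of the level, and is at rest in about a second.
- plate_mid (a point): Potting plate: flat aluminium, 240 long x 150 wide x 8 thick (mm), on three feet that do not slide. Point: centre of its top face, about 45 above the bench. x along its length towards the tab with the levelling knob, y across, z out of its face. It tilts only along its length, about two fixed rubber feet 100 from the centre at the end away from the knob; at the start its knob end is 0.3 to 0.7 degrees too low.
- knob_mid (a point): Levelling knob: upright round knurled black knob, 40 diameter, 24 high (mm), on the screw foot in the plate's tab, 145 from the plate's centre along its x. Point: its centre, on the upright axis, 72 above the bench; the plate's surface is about 15 below the knob's underside (a collar 24 wide rises 4 there). Grip it across from any side. Stiff (0.06 N m), stays where left, does not rise or sink.
- knob: The same knob, origin at the centre of its underside, 12 mm below its centre. Clockwise seen from above RAISES the plate's knob end, 6 mm a turn: that moves the bubble of a level lying along the plate 3.7 mm per radian (23 mm a turn) towards the knob end. Counter-clockwise lowers it. From the start a quarter to a half turn clockwise is needed; several grips may be used.
- meter: Bystander: hand-held grey multimeter, 150 x 76 x 36 mm, lying on the bench on the other side of the plate from the level. Origin at the centre of its underside, x along its length.
- spool: Bystander: solder spool standing upright, 56 in diameter, 45 high (mm). Origin at the centre of its underside.
- shell: Bystander: open black plastic potting shell (box), 70 x 50 x 30 mm. Origin at the centre of its underside.
Mind the look-alikes: they are no part of the job. Several things look just like the part that bears level_mid: the one meant starts farthest to the robot's right.

How it is judged (in metres and radians):
On the way, in this order (a step that is already met when the one before it is completed fails the run):
1. the level lies flat on the middle of the plate, along its length, and is let go (horizontal distance between level_mid and plate_mid below 0.045 m and z of level_mid in the frame of plate_mid between 0.018 and 0.026 m and angle between the x axis of level_mid and the x axis of plate_mid, either way round below 0.17 rad and contact force between level and plate above 0.8 N and contact force between the fingers and level below 0.1 N and linear speed of level below 0.02 m/s), for 0.2 s.
2. the knob has been turned until, with the level lying free on the plate, the plate is level and the bubble stands centred (horizontal distance between level_mid and plate_mid below 0.045 m and z of level_mid in the frame of plate_mid between 0.018 and 0.026 m and angle between the x axis of level_mid and the x axis of plate_mid, either way round below 0.17 rad and value of joint bubble between -0.003 and 0.003 m and angle between plate_mid's own z axis and vertical below 0.0045 rad and contact force between the fingers and level below 0.1 N), for 0.4 s.
At the end, for the whole second after the job is handed in: Level flat on the plate, centre within 45 mm of its centre, within 10 degrees of its length; plate level within 0.26 degrees, bubble within 3 mm of the middle; fingers press the level (not its vial), which bears on the plate with 6 to 35 N, its weight of 2 N included, through the last second (horizontal distance between level_mid and plate_mid below 0.045 m and z of level_mid in the frame of plate_mid between 0.018 and 0.026 m and angle between the x axis of level_mid and the x axis of plate_mid, either way round below 0.17 rad and value of joint bubble between -0.003 and 0.003 m and angle between plate_mid's own z axis and vertical below 0.0045 rad and contact force between level and plate between 6 and 35 N and contact force between the fingers and level above 2.5 N and contact force between the fingers and vial below 2 N and linear speed of level below 0.02 m/s); the arm keeps its last pose, push and grip.
It fails at once if the glass vial is pressed with more than 3 N (contact force between the fingers and vial above 3 N).
It fails at once if the level is squeezed on the plate with more than 60 N (contact force between level and plate above 60 N).
It fails at once if the meter is pushed more than 30 mm away (distance of meter from where it was at the start of the episode above 0.03 m).
It fails at once if the spool is pushed more than 30 mm away (distance of spool from where it was at the start of the episode above 0.03 m).
It fails at once if the shell is pushed more than 30 mm away (distance of shell from where it was at the start of the episode above 0.03 m).
It also fails if it takes over 67 s, if anything falls off the work surface, if the arm or the gripper's body presses on something with over 40 N, if the wrist force passes 120 N, or if a joint passes its speed limit or range.

## Working session

There is one attempt and no reset: what is moved stays moved. The work goes in short steps, Python scripts to look and compute and a shell command to move; the robot and the scene stay as the last step left them, time stands still between calls to the robot, and variables do not carry over. Pictures are saved under pics/ and viewed, and the job is handed in when it is done.

```bash
mkdir -p pics; ls
cat > h.py <<'E'
import numpy as np, cv2
from cell import telemetry, optics, env, models
from scipy.spatial.transform import Rotation as R
def snap(cam,name):
    d=optics.read_camera(cam); cv2.imwrite(f'pics/{name}.png',d['image']); return d
def world(d,row,col,z=None,cam=None):
    # ray
    u=(col-d['cx'])/d['fx']; v=(row-d['cy'])/d['fy']
    T=np.array(d['cam_to_world'])
    if cam=='wrist':
        r=np.hypot(u,v); s=np.sin(r)/r if r>1e-9 else 1
        ray=np.array([u*s,-v*s,-np.cos(r)])
    else: ray=np.array([u,-v,-1.0])
    w=T[:3,:3]@ray; o=T[:3,3]
    if z is not None: return o+w*(z-o[2])/w[2]
    dep=d['range_z'][int(round(row)),int(round(col))]
    return o+w*dep/(-ray[2])
E
python3 - <<'E'
from h import *
o=telemetry.get_obs(); print(o, env.tip_reach)
for c in ['scene','side','wrist']:
    d=snap(c,c+'0'); print(c,d['fx'],d['cx'],d['cy'],np.round(d['cam_to_world'],3).tolist(),[k for k in d])
    for l in ['level_mid','plate_mid','knob_mid','shoulder_a','meter','spool','shell','vial']:
        for m in models.landmark_of(c,l)[:4]:
            r,cc=m['centre'][0]*384,m['centre'][1]*512
            print(l,round(m['confidence'],2),round(r),round(cc),np.round(world(d,min(r,383),min(cc,511),None,c),3))
E
```

```text
pics
{'time_s': 0.0, 'qpos': array([77.86865769, 18.4385885 , -4.01556757, 83.17565914,  1.29492091,
       78.54057884, -3.25914069]), 'joint_velocities': array([ 0.03937203,  0.07121278, -0.02952116, -0.00187956,  0.05461968,
       -0.02262769, -0.02182144]), 'effort': array([-7.83004598e-04, -4.91286743e+01, -4.04282100e-01, -3.12535787e+01,
       -6.41412777e-02,  4.35484049e-02,  1.28692800e-04]), 'tool_pos': array([ 0.14538077, -0.63299281,  0.23846019]), 'tool_rot': array([-177.0187019 ,   89.89026508,  105.92328455]), 'force': array([ 0.45091994, -0.3923667 , -1.23535763]), 'wrist_torque': array([0.00515391, 0.01021856, 0.01115617]), 'grip_width': 0.08713701183127824} 0.017
scene 478.48321254027616 256.1366558940421 193.45454931441606 [[0.749, -0.448, 0.488, 1.193], [0.663, 0.497, -0.56, -0.729], [0.008, 0.743, 0.669, 0.946], [0.0, 0.0, 0.0, 1.0]] ['image', 'range_z', 'fx', 'fy', 'cx', 'cy', 'cam_to_world']
level_mid 0.85 266 145 [ 0.505 -0.346  0.04 ]
level_mid 0.82 270 311 [ 0.813 -0.088  0.039]
level_mid 0.72 212 146 [ 0.356 -0.223  0.034]
level_mid 0.2 195 251 [0.526 0.
[... 1195 characters left out ...]
4  0.039]
shoulder_a 0.76 170 314 [ 0.539 -0.345  0.044]
meter 0.94 319 223 [0.429 0.358 0.035]
meter 0.44 215 216 [0.637 0.107 0.07 ]
meter 0.19 179 328 [ 0.478 -0.334  0.029]
spool 0.7 262 170 [0.66  0.276 0.016]
spool 0.24 177 338 [ 0.447 -0.346  0.044]
shell 0.85 181 269 [ 0.659 -0.231  0.015]
vial 0.54 176 324 [ 0.497 -0.34   0.033]
vial 0.52 183 211 [ 0.805 -0.081  0.033]
vial 0.4 205 357 [ 0.332 -0.211  0.039]
wrist 297.3186396354542 259.6571259354462 192.77371189193533 [[0.224, 0.93, 0.291, 0.226], [-0.975, 0.214, 0.067, -0.614], [0.0, -0.298, 0.954, 0.384], [0.0, 0.0, 0.0, 1.0]] ['image', 'range_z', 'fx', 'fy', 'cx', 'cy', 'cam_to_world']
shoulder_a 0.64 24 10 [ 0.295 -0.219  0.043]
```

View pics/scene0.png

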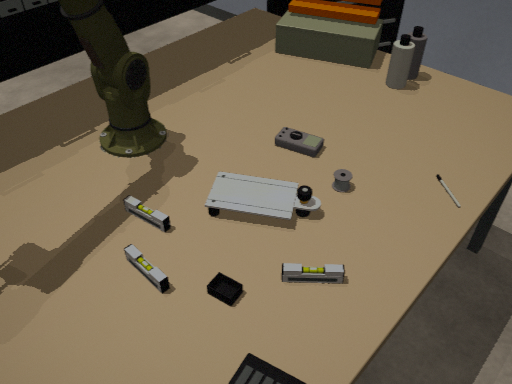

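View pics/side0.png

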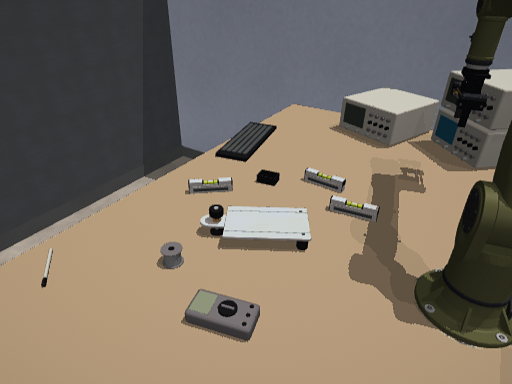

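The scene shows three look-alike levels. The one farthest to the robot's right is at about scene (145,266), world (0.50,-0.345). The plate is at scene (252,195) and the knob at (305,192). Next I fit the poses from depth.

```bash
cat >> h.py <<'E'
def cloud(d):
    rr,cc=np.mgrid[0:384,0:512]; u=(cc-d['cx'])/d['fx']; v=(rr-d['cy'])/d['fy']; z=d['range_z']
    P=np.stack([u*z,-v*z,-z],-1); T=np.array(d['cam_to_world'])
    P=P@T[:3,:3].T+T[:3,3]; P[z==0]=np.nan; return P
def rect(P2):
    (c,s,a)=cv2.minAreaRect(P2.astype(np.float32)*1000)
    if s[0]<s[1]: s=(s[1],s[0]); a-=90
    return np.round(np.array(c)/1000,4),np.round(s,1),round(((a+90)%180)-90,1)
E
python3 - <<'E'
from h import *
for c in ['scene','side']:
    d=optics.read_camera(c); P=cloud(d)
    def sel(x0,x1,y0,y1,z0,z1):
        m=(P[...,0]>x0)&(P[...,0]<x1)&(P[...,1]>y0)&(P[...,1]<y1)&(P[...,2]>z0)&(P[...,2]<z1)
        return P[m]
    q=sel(.42,.60,-.43,-.28,.012,.06); print(c,'level all',len(q),rect(q[:,:2]))
    q=sel(.42,.60,-.43,-.28,.036,.06); print('level top',rect(q[:,:2]),q[:,2].mean(),np.percentile(q[:,2],[5,95]))
    for n,g in [('plate',(.35,.75,-.15,.22,.03,.058))]:
        q=sel(*g); print(n,len(q),rect(q[:,:2]))
    q=sel(.55,.75,.03,.17,.066,.1); print('knob',q.mean(0),rect(q[:,:2]),q[:,2].max(),cv2.minEnclosingCircle((q[:,:2]*1000).astype(np.float32)))
    q=sel(.55,.75,.03,.17,.08,.1); print('knobtop',q.mean(0), cv2.minEnclosingCircle((q[:,:2]*1000).astype(np.float32)))
    q=sel(.40,.75,-.2,.17,.04,.055)
    A=np.c_[q[:,:2],np.ones(len(q))]; s=np.linalg.lstsq(A,q[:,2],rcond=None)[0]; print('plane',s)
E
```

```text
scene level all 744 (array([ 0.4986, -0.341 ]), array([155.1,  26.9]), -3.7)
level top (array([ 0.4984, -0.3405]), array([154.7,  25.1]), -3.4) 0.04261652138026702 [0.03761177 0.04636982]
plate 3478 (array([ 0.5603, -0.0155]), array([321.6, 292. ]), 12.8)
knob [0.6557972  0.08728986 0.08017056] (array([0.6527, 0.0901]), array([40.8, 39.9]), 67.2) 0.08825328270154043 ((652.80322265625, 90.05552673339844), 21.19471549987793)
knobtop [0.65369942 0.09029888 0.08360972] ((652.80322265625, 90.05552673339844), 21.19471549987793)
plane [-0.00763087 -0.00338813  0.04793027]
side level all 429 (array([ 0.4958, -0.3391]), array([151.4,  32.7]), -3.1)
level top (array([ 0.4953, -0.3401]), array([150.8,  29.6]), -3.9) 0.04191795224568215 [0.03671276 0.0459386 ]
plate 3017 (array([ 0.5595, -0.0149]), array([319.8, 294.9]), 14.2)
knob [0.6450586  0.0985444  0.08033342] (array([0.6489, 0.0946]), array([39.1, 38. ]), -11.5) 0.0876230171751693 ((648.6284790039062, 94.3478775024414), 21.261211395263672)
knobtop [0.64742386 0.09538153 0.08416183] ((649.5003662109375, 94.5892105102539), 20.67302131652832)
plane [-0.00646316 -0.00566544  0.04766835]
```

Run:
```python
from h import *
for c in ['scene','side']:
    d=optics.read_camera(c); P=cloud(d)
    q=P.reshape(-1,3); q=q[np.isfinite(q[:,0])]
    th=np.deg2rad(33); k=np.array([.651,.092]); ex=np.array([np.cos(th),np.sin(th)]); ey=np.array([-ex[1],ex[0]])
    r=q[:,:2]-(k-.145*ex); a=r@ex; b=r@ey
    m=(abs(a)<.14)&(abs(b)<.1)&(q[:,2]>.039)&(q[:,2]<.056)&((a<.112))
    print(c,m.sum(),rect(q[m][:,:2]),[np.percentile(a[m],[0,1,99,100]),np.percentile(b[m],[0,1,99,100])])
    mm=m&(abs(b)<.06)&(abs(a)<.1); A=np.c_[a[mm],b[mm],np.ones(mm.sum())]; print(np.linalg.lstsq(A,q[mm][:,2],rcond=None)[0])
    for l in ['plate_mid']:
        for x in models.masks_of(c,l)[:1]:
            pp=P[x['pixels']]; pp=pp[(pp[:,2]>.038)&(pp[:,2]<.055)]; print('mask',rect(pp[:,:2]))
```

```text
scene 2975 (array([0.5231, 0.0186]), array([235.1, 157.7]), 30.5) [array([-0.12071012, -0.11624815,  0.10963553,  0.11196465]), array([-0.0756207 , -0.07066451,  0.08242802,  0.09083778])]
[-0.00974455  0.00193765  0.043803  ]
mask (array([0.5574, 0.0386]), array([308.9, 157.3]), 30.5)
side 2603 (array([0.5211, 0.0198]), array([234.8, 153.9]), 30.1) [array([-0.12292262, -0.11722144,  0.10961077,  0.1119888 ]), array([-0.07125582, -0.06500733,  0.08830938,  0.09178076])]
[-9.96422258e-03  3.62775076e-05  4.42095322e-02]
mask (array([0.5544, 0.0391]), array([311.6, 153.9]), 30.1)
```

```bash
cat >> h.py <<'E'
def goto(p,ztgt,verbose=True):
    """shift/turn in tool axes to put TCP at p, x down, tool z at world yaw ztgt deg (mod 180 best)"""
    o=telemetry.get_obs(); M=R.from_euler('xyz',o['tool_rot'],degrees=True)
    zs=M.as_matrix()[:,2]; 
    print('t',round(o['time_s'],2),'pos',np.round(o['tool_pos'],4),'zyaw',round(np.degrees(np.arctan2(zs[1],zs[0])),2),'j',np.round(o['qpos'],1),'F',np.round(o['force'],1),'w',round(o['grip_width'],4))
    for a in (ztgt,ztgt+180):
        x=np.array([0,0,-1.]); z=np.array([np.cos(np.radians(a)),np.sin(np.radians(a)),0]); T=R.from_matrix(np.c_[x,np.cross(z,x),z])
        print('  z',a,'shift',np.round(M.inv().apply(np.array(p)-o['tool_pos'])*1000,1),'turn',np.round((M.inv()*T).as_rotvec(),4))
E
python3 - <<'E'
from h import *
goto([.497,-.340,.13],86.5)
E
```

```text
t 1.65 pos [ 0.1455 -0.6335  0.2396] zyaw -77.06 j [77.9 18.4 -4.  83.1  1.3 78.5 -3.3] F [0.6 0.1 0. ] w 0.087
  z 86.5 shift [ 109.6  408.3 -207.4] turn [-2.8547e+00 -0.0000e+00  1.0000e-04]
  z 266.5 shift [ 109.6  408.3 -207.4] turn [2.869e-01 1.000e-04 0.000e+00]
```

```bash
python3 -m pendant '[[87,[9,34,-17],[0.024,0,0]],[87,[18,68,-34],[0.05,0,0]],[87,[27,102,-51],[0.07,0,0]],[87,[37,137,-70],[0.1,0,0]],[87,[46,172,-87],[0.12,0,0]],[87,[55,206,-105],[0.144,0,0]],[87,[64,240,-122],[0.17,0,0]],[87,[73,274,-139],[0.19,0,0]],[87,[82,308,-156],[0.215,0,0]],[87,[90,340,-173],[0.24,0,0]]]'
python3 - <<'E'
from h import *
goto([.497,-.340,.13],86.5)
E
```

```text
time_s: 2.48
tool_pos: [0.4396, -0.3872, 0.1493]
tool_rot: [62.3, 90.0, -28.6]
force: [-0.2, -0.7, -0.7]
grip_width: 0.0868
t 2.48 pos [ 0.4396 -0.3872  0.1493] zyaw -90.86 j [ 52.1  14.8 -15.5  98.7   4.3  67.  -55.4] F [-0.2 -0.7 -0.7] w 0.0868
  z 86.5 shift [ 19.3  56.6 -48.1] turn [-3.0956e+00  8.0000e-04  4.0000e-04]
  z 266.5 shift [ 19.3  56.6 -48.1] turn [ 0.046   0.0003 -0.0005]
```

```bash
python3 -m pendant '[[87,[10,29,-25],[0.024,0,0]],[87,[19,58,-49.5],[0.046,0,0]],[87,[19,58,-49.5],[0.046,0,0]],[87,[19,58,-49.5],[0.046,0,0]]]'
python3 - <<'E'
from h import *
d=snap('wrist','w1')
for l in ['level_mid','vial','shoulder_a','shoulder_b']:
    for m in models.landmark_of('wrist',l)[:3]:
        r,cc=m['centre'][0]*384,m['centre'][1]*512
        print(l,round(m['confidence'],2),round(r),round(cc),np.round(world(d,r,cc,{'level_mid':.044,'vial':.034}.get(l,.044),'wrist'),4))
goto([.497,-.340,.022],86.5)
E
```

```text
time_s: 2.82
tool_pos: [0.4988, -0.3369, 0.1299]
tool_rot: [-168.6, 89.9, 98.3]
force: [-1.5, -1.1, 1.2]
grip_width: 0.0867
level_mid 0.86 201 264 [ 0.5026 -0.3397  0.044 ]
level_mid 0.57 331 163 [ 0.3584 -0.2237  0.044 ]
vial 0.81 203 263 [ 0.4973 -0.3393  0.034 ]
vial 0.57 331 163 [ 0.3472 -0.2173  0.034 ]
shoulder_a 0.91 147 262 [ 0.5471 -0.3404  0.044 ]
shoulder_a 0.74 258 266 [ 0.4488 -0.3388  0.044 ]
shoulder_b 0.91 147 262 [ 0.5471 -0.3404  0.044 ]
shoulder_b 0.74 258 266 [ 0.4488 -0.3388  0.044 ]
t 3.07 pos [ 0.4956 -0.342   0.1309] zyaw -93.63 j [ 46.4  17.8 -17.1  97.3   5.7  65.7 -65.9] F [ 0.8  0.  -0.2] w 0.0867
  z 86.5 shift [108.9   1.2  -2.2] turn [ 3.1394e+00 -0.0000e+00 -1.8000e-03]
  z 266.5 shift [108.9   1.2  -2.2] turn [-0.0022  0.0011 -0.    ]
```

View pics/w1.png

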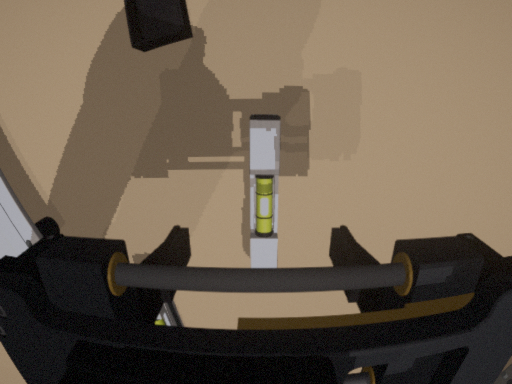

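```bash
python3 -m pendant '[[87,[36,2,-2],[0,0,0]],[87,[72,2,-2],[0,0,0]],[87,[95,2,-2],[0,0,0]],[87,[107,2,-2],[0,0,0]],[87,[107,2,-2],[0,0,0]],[20,[107,2,-2],[0,0,0]],[10,[107,2,-2],[0,0,0]],[10,[107,2,-2],[0,0,0]],[10,[107,2,-2],[0,0,0]],[10,[107,2,-2],[0,0,0]]]' 30
python3 - <<'E'
from h import *
goto([.5215,.016,.16],120.3)
E
```

```text
time_s: 3.9
tool_pos: [0.4997, -0.3388, 0.0249]
tool_rot: [52.7, 89.9, -40.7]
force: [0.6, -0.0, -0.0]
grip_width: 0.0615
t 3.9 pos [ 0.4997 -0.3388  0.0249] zyaw -93.45 j [ 45.2  24.6 -16.4 101.9   8.3  54.5 -68.1] F [ 0.6 -0.  -0. ] w 0.0615
  z 120.3 shift [-135.6    0.7 -355.2] turn [ 2.5525e+00 -1.7000e-03 -2.4000e-03]
  z 300.3 shift [-135.6    0.7 -355.2] turn [-0.589   0.0018 -0.0013]
```

```bash
python3 -m pendant '[[10,[0,0,0],[0,0,0]],[10,[0,0,0],[0,0,0]],[10,[0,0,0],[0,0,0]],[10,[0,0,0],[0,0,0]],[10,[0,0,0],[0,0,0]],[10,[0,0,0],[0,0,0]],[10,[0,0,0],[0,0,0]]]' 30
```

```text
time_s: 4.48
tool_pos: [0.4989, -0.3385, 0.0235]
tool_rot: [-1.2, 90.0, -94.6]
force: [0.3, -0.6, 0.5]
grip_width: 0.0238
```

```bash
python3 -m pendant '[[10,[-20,0,0],[0,0,0]],[10,[-55,0,0],[0,0,0]],[10,[-90,0,0],[0,0,0]],[10,[-120,0,-20],[0,0,0]],[10,[-136,0,-50],[-0.05,0,0]],[10,[-136,0,-85],[-0.1,0,0]],[10,[-136,1,-120],[-0.18,0,0]],[10,[-136,1,-155],[-0.25,0,0]],[10,[-136,1,-190],[-0.32,0,0]],[10,[-136,1,-225],[-0.4,0,0]]]' 30
python3 - <<'E'
from h import *
goto([.5215,.016,.16],120.3)
E
```

```text
time_s: 5.32
tool_pos: [0.5127, -0.1119, 0.1591]
tool_rot: [-111.3, 89.9, 178.4]
force: [1.0, -1.7, -2.5]
grip_width: 0.024
t 5.32 pos [ 0.5127 -0.1119  0.1591] zyaw -70.33 j [ 35.8   8.2 -28.3 105.9   4.2  67.  -64.3] F [ 1.  -1.7 -2.5] w 0.024
  z 120.3 shift [  -0.9   51.3 -117.5] turn [2.956e+00 1.300e-03 7.000e-04]
  z 300.3 shift [  -0.9   51.3 -117.5] turn [-0.1856 -0.0004  0.0009]
```

```bash
python3 -m pendant '[[10,[0,13,-29],[-0.05,0,0]],[10,[0,26,-58],[-0.1,0,0]],[10,[0,39,-87],[-0.15,0,0]],[10,[0,51,-117],[-0.187,0,0]],[10,[0,51,-117],[-0.187,0,0]],[10,[0,51,-117],[-0.187,0,0]],[10,[0,51,-117],[-0.187,0,0]]]' 30
python3 - <<'E'
from h import *
goto([.5215,.016,.0675],120.3)
d=snap('wrist','w2'); d=snap('side','s2');d=snap('scene','c2')
E
```

```text
time_s: 5.9
tool_pos: [0.5221, 0.0131, 0.159]
tool_rot: [-85.6, 89.9, -145.4]
force: [-0.3, -0.8, -2.8]
grip_width: 0.0241
t 5.9 pos [0.5221 0.0131 0.159 ] zyaw -59.82 j [ 27.9   8.6 -34.7 106.    5.3  67.1 -68.4] F [-0.3 -0.8 -2.8] w 0.0241
  z 120.3 shift [91.5  1.  -2.8] turn [ 3.1396e+00  2.1000e-03 -2.0000e-04]
  z 300.3 shift [91.5  1.  -2.8] turn [-0.002   0.0001  0.0013]
```

View pics/w2.png

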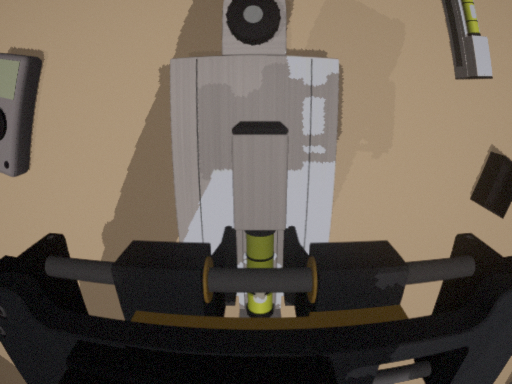

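View pics/s2.png

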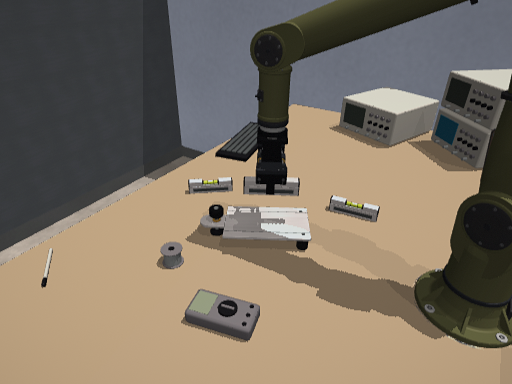

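```bash
python3 -m pendant '[[10,[30,1,-2],[0,0,0]],[10,[60,1,-2],[0,0,0]],[10,[78,1,-2],[0,0,0]],[10,[84,1,-2],[0,0,0]],[10,[87,1,-2],[0,0,0]],[10,[89,1,-2],[0,0,0]],[10,[89,1,-2],[0,0,0]],[10,[89,1,-2],[0,0,0]]]' 30
```

```text
time_s: 6.72
tool_pos: [0.5235, 0.0157, 0.0718]
tool_rot: [51.7, 89.9, -8.1]
force: [-0.3, 0.3, -2.1]
grip_width: 0.0235
```

```bash
python3 -m pendant '[[10,[1,0,0],[0,0,0]],[10,[2,0,0],[0,0,0]],[10,[2.5,0,0],[0,0,0]],[10,[2.5,0,0],[0,0,0]],[10,[2.5,0,0],[0,0,0]]]' 30
```

```text
time_s: 7.13
tool_pos: [0.5226, 0.0158, 0.0682]
tool_rot: [22.3, 90.0, -37.5]
force: [0.3, 0.2, -1.3]
grip_width: 0.0239
```

```bash
python3 -m pendant '[[10,[0.6,0,0],[0,0,0]],[10,[1.2,0,0],[0,0,0]],[10,[1.5,0,0],[0,0,0]],[10,[1.5,0,0],[0,0,0]]]' 30
```

```text
time_s: 7.47
tool_pos: [0.5228, 0.0159, 0.0674]
tool_rot: [9.3, 90.0, -50.5]
force: [-1.6, -0.2, 5.4]
grip_width: 0.0239
```

```bash
python3 -m pendant '[[40,[0,0,0],[0,0,0]],[60,[0,0,0],[0,0,0]],[60,[0,0,0],[0,0,0]],[60,[0,0,0],[0,0,0]],[60,[0,0,0],[0,0,0]],[60,[-20,0,0],[0,0,0]],[60,[-60,0,0],[0,0,0]],[60,[-95,0,0],[0,0,0]],[60,[-95,0,0],[0,0,0]]]' 30
python3 - <<'E'
from h import *
d=snap('wrist','w3'); d=snap('scene','c3')
cv2.imwrite('pics/c3z.png',cv2.resize(d['image'][150:240,190:330],None,fx=5,fy=5))
goto([.651,.092,.125],30.3)
goto([.651,.092,.125],120.3)
E
```

```text
time_s: 8.22
tool_pos: [0.5269, 0.0165, 0.1685]
tool_rot: [55.8, 89.3, -4.0]
force: [1.1, -0.0, 1.8]
grip_width: 0.0599
t 8.32 pos [0.5236 0.0158 0.1631] zyaw -59.82 j [ 28.    8.4 -35.1 105.8   5.3  67.3 -68.7] F [-1.1  0.  -0.2] w 0.0601
  z 30.3 shift [ 38.5 148.3  -1.9] turn [-1.5729e+00  4.1000e-03 -2.0000e-04]
  z 210.3 shift [ 38.5 148.3  -1.9] turn [ 1.5686e+00 -2.0000e-04 -4.1000e-03]
t 8.32 pos [0.5236 0.0158 0.1631] zyaw -59.82 j [ 28.    8.4 -35.1 105.8   5.3  67.3 -68.7] F [-1.1  0.  -0.2] w 0.0601
  z 120.3 shift [ 38.5 148.3  -1.9] turn [ 3.1394 -0.0042 -0.0039]
  z 300.3 shift [ 38.5 148.3  -1.9] turn [-0.0021  0.0025 -0.0027]
```

View pics/w3.png

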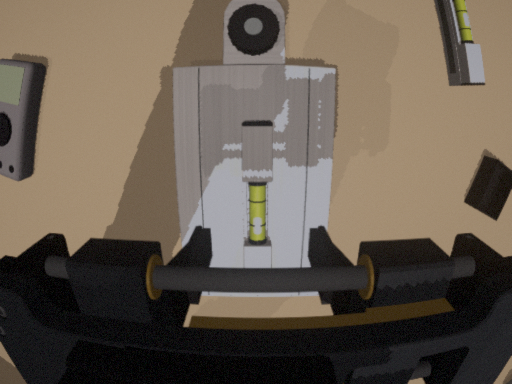

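View pics/c3z.png

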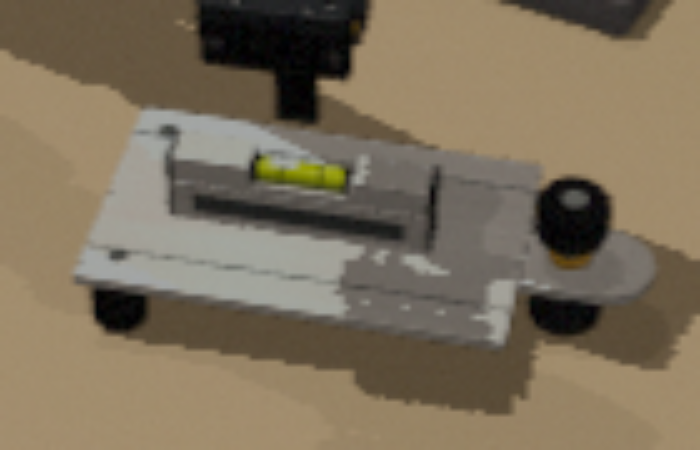

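```bash
python3 -m pendant '[[60,[0,20,0],[-0.12,0,0]],[60,[0,40,0],[-0.24,0,0]],[60,[0,60,0],[-0.36,0,0]],[60,[0,75,-1],[-0.48,0,0]],[60,[0,90,-1],[-0.6,0,0]],[60,[0,105,-1],[-0.72,0,0]],[60,[0,110,-2],[-0.84,0,0]],[60,[0,110,-2],[-0.96,0,0]],[60,[0,110,-2],[-1.08,0,0]],[60,[0,110,-2],[-1.2,0,0]]]' 30
python3 -m pendant '[[60,[0,0,0],[-0.12,0,0]],[60,[0,0,0],[-0.24,0,0]],[60,[0,0,0],[-0.36,0,0]],[60,[0,0,0],[-0.48,0,0]],[60,[0,0,0],[-0.6,0,0]],[60,[0,0,0],[-0.72,0,0]],[60,[0,0,0],[-0.84,0,0]],[60,[0,0,0],[-0.96,0,0]],[60,[0,0,0],[-1.08,0,0]],[60,[0,0,0],[-1.2,0,0]]]' 30
python3 -m pendant '[[60,[0,0,0],[-0.12,0,0]],[60,[0,0,0],[-0.24,0,0]],[60,[0,0,0],[-0.3,0,0]],[60,[0,0,0],[-0.3,0,0]],[60,[0,0,0],[-0.3,0,0]]]' 30
python3 - <<'E'
from h import *
d=snap('wrist','w4'); 
for l in ['knob_mid','level_mid','vial','shoulder_a','plate_mid','bubble']:
    for m in models.landmark_of('wrist',l)[:3]:
        r,cc=m['centre'][0]*384,m['centre'][1]*512
        print(l,round(m['confidence'],2),round(r),round(cc),np.round(world(d,r,cc,{'level_mid':.088,'vial':.078,'shoulder_a':.088,'knob_mid':.084}.get(l,.044),'wrist'),4))
goto([.651,.092,.078],95)
E
```

```text
time_s: 9.15
tool_pos: [0.6154, 0.073, 0.1592]
tool_rot: [167.5, 89.8, 176.8]
force: [0.7, -0.5, -0.2]
grip_width: 0.0599
time_s: 9.98
tool_pos: [0.6154, 0.0727, 0.1594]
tool_rot: [100.8, 89.8, 178.8]
force: [0.5, 0.3, -0.3]
grip_width: 0.0604
time_s: 10.4
tool_pos: [0.6157, 0.0728, 0.1599]
tool_rot: [75.9, 89.9, 170.6]
force: [-0.4, 0.4, 0.8]
grip_width: 0.0598
level_mid 0.66 83 197 [0.5224 0.0197 0.088 ]
vial 0.92 83 195 [0.5221 0.0164 0.078 ]
shoulder_a 0.8 142 218 [0.5653 0.0384 0.088 ]
shoulder_a 0.67 25 166 [ 0.4778 -0.0075  0.088 ]
plate_mid 0.81 87 213 [0.5232 0.0247 0.044 ]Traceback (most recent call last):
  File "<stdin>", line 4, in <module>
ValueError: it knows: knob, knob_mid, level_mid, meter, plate_mid, shell, shoulder, spool, vial
```

View pics/w4.png

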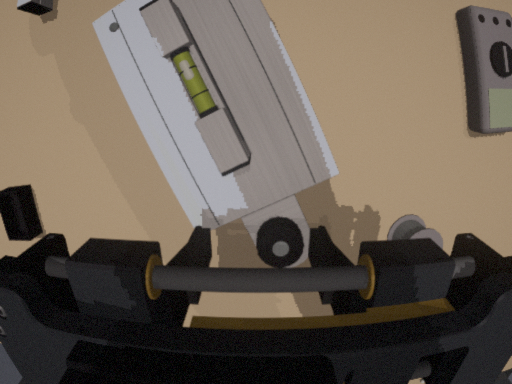

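Run:
```python
from h import *
d=optics.read_camera('wrist')
print(world(d,240,280,.084,'wrist'), world(d,8,35,.0,'wrist'))
goto([.651,.092,.078],95)
```

```text
[0.64385286 0.09273386 0.084     ] [ 0.41048679 -0.22957878  0.        ]
t 10.75 pos [0.6165 0.0729 0.1615] zyaw 94.86 j [ 37.   30.1 -61.3  91.7  27.2  74.6  66.4] F [-0.   0.4 -0.2] w 0.0597
  z 95 shift [ 83.5 -36.   16.2] turn [-0.0024 -0.0003  0.    ]
  z 275 shift [ 83.5 -36.   16.2] turn [3.1392e+00 1.0000e-04 5.0000e-04]
```

```bash
python3 -m pendant '[[75,[0,-18,8],[0,0,0]],[75,[10,-35,16],[0,0,0]],[75,[40,-35,16],[0,0,0]],[75,[65,-35,16],[0,0,0]],[75,[85,-35,16],[0,0,0]],[75,[85,-35,16],[0,0,0]]]' 25
python3 - <<'E'
from h import *
goto([.651,.092,.076],95)
d=snap('wrist','w5')
E
```

```text
time_s: 11.25
tool_pos: [0.6472, 0.0908, 0.0718]
tool_rot: [95.6, 89.6, -169.5]
force: [-1.5, -0.5, -0.8]
grip_width: 0.0749
t 11.25 pos [0.6472 0.0908 0.0718] zyaw 94.88 j [ 29.9  38.6 -55.9  91.   33.5  69.1  62.1] F [-1.5 -0.5 -0.8] w 0.0749
  z 95 shift [-4.2 -3.9  0.9] turn [-0.002  -0.0007 -0.0075]
  z 275 shift [-4.2 -3.9  0.9] turn [ 3.1395e+00 -1.1700e-02  1.1000e-03]
```

View pics/w5.png

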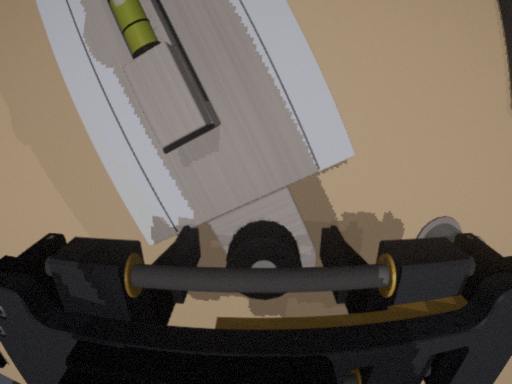

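```bash
python3 -m pendant '[[75,[-2,-1,0],[0,0,0]],[75,[-2,-2,0],[0,0,0]],[75,[-2,-2,0],[0,0,0]],[30,[-2,-2,0],[0,0,0]],[30,[-2,-2,0],[0,0,0]],[30,[-2,-2,0],[0,0,0]],[30,[-2,-2,0],[0,0,0]],[30,[-2,-2,0],[0,0,0]],[30,[-2,-2,0],[0,0,0]],[30,[-2,-2,0],[0,0,0]]]' 25
python3 - <<'E'
from h import *
goto([.651,.092,.076],95)
E
```

```text
time_s: 12.13
tool_pos: [0.6519, 0.0931, 0.0785]
tool_rot: [-7.7, 89.9, 87.2]
force: [-0.7, 2.1, -0.5]
grip_width: 0.0394
t 12.13 pos [0.6519 0.0931 0.0785] zyaw 94.92 j [ 29.8  38.4 -56.2  90.4  33.4  69.4  62.2] F [-0.7  2.1 -0.5] w 0.0394
  z 95 shift [ 2.5  1.  -1. ] turn [-0.0015  0.0016  0.0002]
  z 275 shift [ 2.5  1.  -1. ] turn [ 3.1401e+00  3.0000e-04 -2.5000e-03]
```

```bash
python3 -m pendant '[[30,[0,0,0],[0.1,0,0]],[30,[0,0,0],[0.22,0,0]],[30,[0,0,0],[0.34,0,0]],[30,[0,0,0],[0.46,0,0]],[30,[0,0,0],[0.58,0,0]],[30,[0,0,0],[0.7,0,0]],[30,[0,0,0],[0.82,0,0]],[30,[0,0,0],[0.94,0,0]],[30,[0,0,0],[1.06,0,0]],[30,[0,0,0],[1.18,0,0]]]' 30
python3 - <<'E'
from h import *
goto([.651,.092,.076],95)
d=snap('wrist','w6')
E
```

```text
time_s: 12.97
tool_pos: [0.6506, 0.0907, 0.0785]
tool_rot: [-169.3, 89.7, -142.4]
force: [-5.0, -3.0, 4.3]
grip_width: 0.0391
t 12.97 pos [0.6506 0.0907 0.0785] zyaw 26.93 j [ 21.7  32.8 -43.   90.7  23.9  66.3   0.3] F [-5.  -3.   4.3] w 0.0391
  z 95 shift [2.5 1.  1. ] turn [-1.188  -0.0043 -0.0019]
  z 275 shift [2.5 1.  1. ] turn [ 1.9536 -0.0021  0.0048]
```

View pics/w6.png

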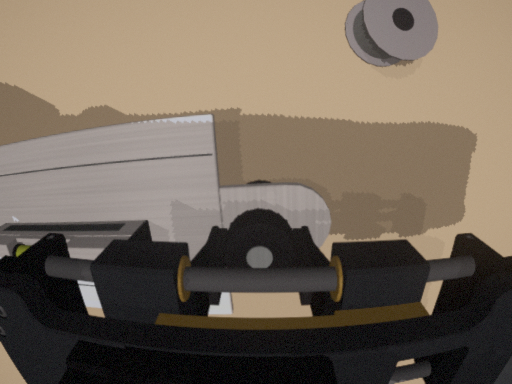

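```bash
python3 -m pendant '[[30,[0,0,0],[0.1,0,0]],[30,[0,0,0],[0.22,0,0]],[30,[0,0,0],[0.34,0,0]],[30,[0,0,0],[0.46,0,0]],[30,[0,0,0],[0.58,0,0]],[30,[0,0,0],[0.7,0,0]],[30,[0,0,0],[0.82,0,0]],[30,[0,0,0],[0.94,0,0]],[30,[0,0,0],[1.02,0,0]],[30,[0,0,0],[1.02,0,0]]]' 30
python3 - <<'E'
from h import *
goto([.651,.092,.076],95)
for c in ['wrist','scene','side']:
    d=snap(c,c+'7')
    P=cloud(d)
    if c!='wrist': 
        for m in models.masks_of(c,'vial')[:5]:
            e=np.array(m['extent'])*[512,384,512,384]; print(c,m['confidence'],e.round())
E
```

```text
time_s: 13.85
tool_pos: [0.6482, 0.0908, 0.0784]
tool_rot: [-124.8, 89.5, -156.1]
force: [-11.1, -3.3, 8.7]
grip_width: 0.0394
t 13.85 pos [0.6482 0.0908 0.0784] zyaw -31.3 j [ 13.9  29.5 -31.8  91.1  16.8  64.7 -53.3] F [-11.1  -3.3   8.7] w 0.0394
  z 95 shift [2.4 2.5 1.8] turn [-2.2044e+00 -1.1400e-02 -1.6000e-03]
  z 275 shift [2.4 2.5 1.8] turn [ 0.9372 -0.0013  0.0096]
scene 0.66 [301. 266. 325. 276.]
scene 0.4 [139. 204. 151. 213.]
side 0.57 [259. 207. 279. 213.]
side 0.21 [243. 206. 299. 224.]
```

View pics/wrist7.png

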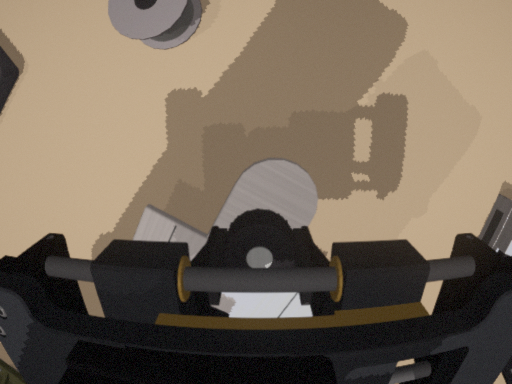

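View pics/scene7.png

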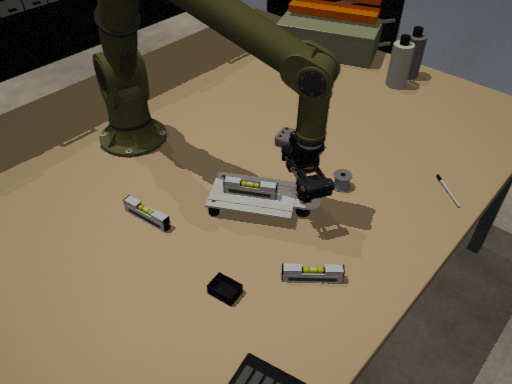

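Run:
```python
from h import *
d=optics.read_camera('scene'); e=optics.read_camera('side')
a=cv2.resize(d['image'][172:196,222:282],(720,288),interpolation=cv2.INTER_CUBIC)
b=cv2.resize(e['image'][196:220,236:296],(720,288),interpolation=cv2.INTER_CUBIC)
cv2.imwrite('pics/z8.png',np.vstack([a,b]))
for c,d in (('scene',d),('side',e)):
    P=cloud(d).reshape(-1,3); P=P[np.isfinite(P[:,0])]
    th=np.deg2rad(30.3); ex=np.array([np.cos(th),np.sin(th)]); ey=np.array([-ex[1],ex[0]])
    r=P[:,:2]-[.5258,.0188]; A=r@ex;B=r@ey
    m=(A>-.115)&(A<.1)&(abs(B)<.068)&(abs(B)>.02)&(P[:,2]>.04)&(P[:,2]<.053)
    print(c,m.sum(),np.linalg.lstsq(np.c_[A[m],B[m],np.ones(m.sum())],P[m][:,2],rcond=None)[0])
```

```text
scene 1277 [-0.00162113  0.00177115  0.04473604]
side 984 [-0.00173711 -0.00037985  0.0450583 ]
```

View pics/z8.png

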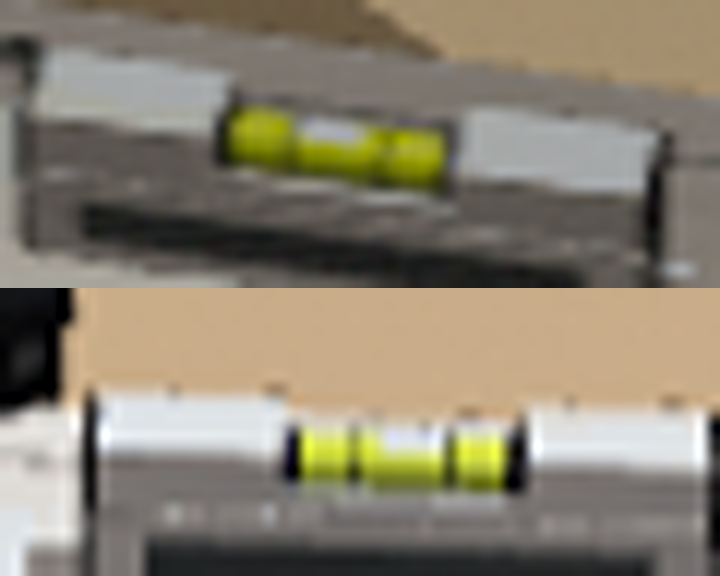

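```bash
python3 -m pendant '[[30,[0,0,0],[0.1,0,0]],[30,[0,0,0],[0.2,0,0]],[30,[0,0,0],[0.3,0,0]],[30,[0,0,0],[0.38,0,0]],[30,[0,0,0],[0.38,0,0]],[30,[0,0,0],[0.38,0,0]],[75,[0,0,0],[0.38,0,0]],[75,[0,0,0],[0.38,0,0]],[75,[0,0,0],[0.38,0,0]],[75,[0,0,0],[0.38,0,0]]]' 30
python3 - <<'E'
from h import *
goto([.522,.017,.15],30.3)
E
```

```text
time_s: 15.03
tool_pos: [0.6524, 0.0919, 0.0785]
tool_rot: [52.3, 90.0, -0.6]
force: [0.1, -0.6, 0.0]
grip_width: 0.0584
t 15.03 pos [0.6524 0.0919 0.0785] zyaw -52.92 j [ 10.9  28.8 -27.8  91.1  14.5  63.7 -73.3] F [ 0.1 -0.6  0. ] w 0.0584
  z 30.3 shift [ -71.6 -149.2  -18.8] turn [-1.4525e+00  7.0000e-04 -1.0000e-04]
  z 210.3 shift [ -71.6 -149.2  -18.8] turn [ 1.6891e+00 -1.0000e-04 -7.0000e-04]
```

Now I lift straight up, let the bubble settle and look.

```bash
python3 -m pendant '[[75,[0,0,0],[0,0,0]],[75,[0,0,0],[0,0,0]],[75,[-20,0,0],[0,0,0]],[75,[-55,0,0],[0,0,0]],[75,[-80,0,0],[-0.1,0,0]],[75,[-80,-20,0],[-0.22,0,0]],[75,[-80,-40,0],[-0.34,0,0]],[75,[-80,-55,0],[-0.46,0,0]],[75,[-80,-60,0],[-0.5,0,0]],[75,[-80,-60,0],[-0.5,0,0]]]' 30
python3 - <<'E'
from h import *
w=snap('wrist','w9')
d=optics.read_camera('scene'); e=optics.read_camera('side')
a=cv2.resize(d['image'][172:196,222:282],(720,288),interpolation=cv2.INTER_CUBIC)
b=cv2.resize(e['image'][196:220,236:296],(720,288),interpolation=cv2.INTER_CUBIC)
cv2.imwrite('pics/z9.png',np.vstack([a,b]))
for c,d in (('scene',d),('side',e)):
    P=cloud(d).reshape(-1,3); P=P[np.isfinite(P[:,0])]
    th=np.deg2rad(30.3); ex=np.array([np.cos(th),np.sin(th)]); ey=np.array([-ex[1],ex[0]])
    r=P[:,:2]-[.5258,.0188]; A=r@ex;B=r@ey
    m=(A>-.115)&(A<.1)&(abs(B)<.068)&(abs(B)>.02)&(P[:,2]>.04)&(P[:,2]<.053)
    print(c,m.sum(),np.linalg.lstsq(np.c_[A[m],B[m],np.ones(m.sum())],P[m][:,2],rcond=None)[0])
    m=(A>-.115)&(A<.1)&(abs(B)<.03)&(P[:,2]>.08)&(P[:,2]<.096)
    print('level',rect(P[m][:,:2]),np.median(P[m][:,2]))
E
```

```text
time_s: 15.87
tool_pos: [0.6034, 0.0542, 0.1586]
tool_rot: [-76.1, 89.9, -100.4]
force: [0.5, -0.1, -0.9]
grip_width: 0.0746
scene 1275 [-0.00098688  0.0024915   0.04494082]
level (array([0.5234, 0.0135]), array([149.1,  30.2]), 30.2) 0.08743181621713869
side 997 [-0.00025791 -0.0002251   0.04519993]
level (array([0.5192, 0.0158]), array([149.7,  29. ]), 28.9) 0.08756200035833728
```

View pics/w9.png

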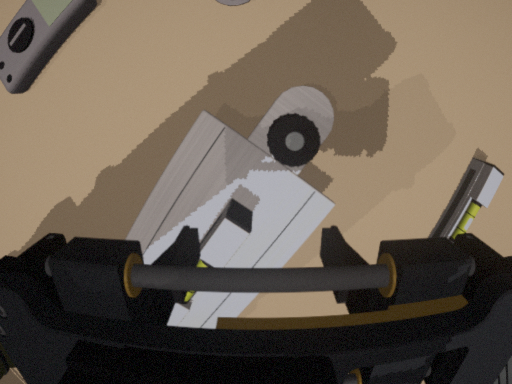

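View pics/z9.png

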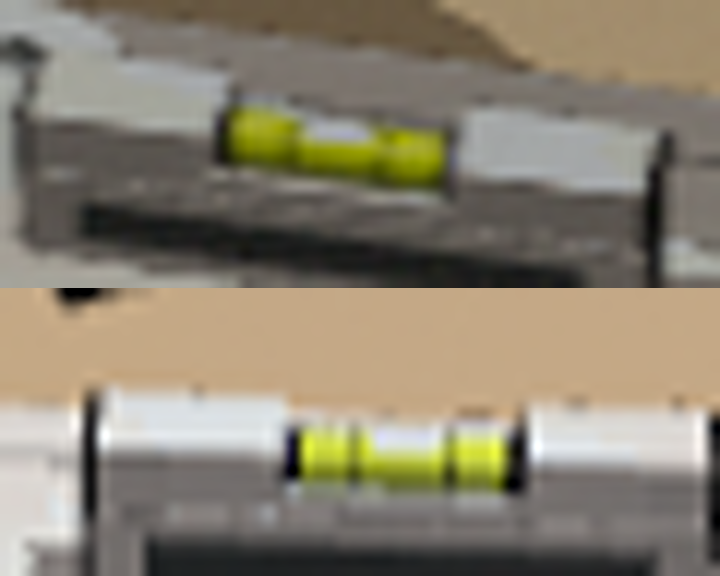

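```bash
python3 -m pendant '[[87,[0,0,0],[-0.12,0,0]],[87,[0,0,0],[-0.24,0,0]],[87,[0,0,0],[-0.36,0,0]],[87,[0,0,0],[-0.48,0,0]],[87,[0,0,0],[-0.6,0,0]],[87,[0,0,0],[-0.72,0,0]],[87,[0,0,0],[-0.84,0,0]],[87,[0,0,0],[-0.953,0,0]],[87,[0,0,0],[-0.953,0,0]]]' 30
python3 - <<'E'
from h import *
goto([.522,.0157,.16],30.3)
# offset so level lies in view: 50 mm along -tool y
E
```

```text
time_s: 16.77
tool_pos: [0.6045, 0.0566, 0.1583]
tool_rot: [65.5, 89.9, 95.9]
force: [0.1, -0.1, -0.4]
grip_width: 0.087
t 16.77 pos [0.6045 0.0566 0.1583] zyaw 30.47 j [ 27.   21.4 -42.8  94.2  15.2  70.4  11.4] F [ 0.1 -0.1 -0.4] w 0.087
  z 30.3 shift [ -1.7   6.6 -91.9] turn [ 0.003   0.0004 -0.0009]
  z 210.3 shift [ -1.7   6.6 -91.9] turn [-3.1386e+00  1.4000e-03  6.0000e-04]
```

```bash
python3 -m pendant '[[87,[-4,2,-30],[0,0,0]],[87,[-8,4,-60],[0,0,0]],[87,[-12,6,-92],[0.003,0,0]],[87,[-12,6,-92],[0.003,0,0]],[87,[-12,6,-92],[0.003,0,0]],[87,[-12,6,-92],[0.003,0,0]]]' 30
python3 - <<'E'
from h import *
d=snap('wrist','w10')
cv2.imwrite('pics/w10z.png',cv2.resize(d['image'][160:250,190:330],(784,504),interpolation=cv2.INTER_CUBIC))
for l in ['level_mid','vial','shoulder_a']:
    for m in models.landmark_of('wrist',l)[:3]:
        r,cc=m['centre'][0]*384,m['centre'][1]*512
        print(l,round(m['confidence'],2),round(r),round(cc),np.round(world(d,r,cc,{'level_mid':.088,'vial':.085,'shoulder_a':.089}.get(l,.044),'wrist'),4))
goto([.522,.0157,.107],30.3)
E
```

```text
time_s: 17.27
tool_pos: [0.5226, 0.0149, 0.171]
tool_rot: [-26.9, 89.9, 3.1]
force: [0.5, -0.3, 1.1]
grip_width: 0.0874
vial 0.95 204 256 [0.5208 0.0147 0.085 ]
shoulder_a 0.95 207 197 [ 0.4793 -0.011   0.089 ]
shoulder_a 0.79 257 28 [ 0.3287 -0.1712  0.089 ]
shoulder_a 0.69 192 257 [0.5155 0.0246 0.089 ]
t 17.47 pos [0.5224 0.0155 0.1704] zyaw 30.17 j [ 36.5   9.2 -44.3 105.    6.8  68.5  20.2] F [ 0.  -0.2 -0. ] w 0.0872
  z 30.3 shift [63.4  0.3 -0.3] turn [-0.0022  0.0007 -0.001 ]
  z 210.3 shift [63.4  0.3 -0.3] turn [ 3.1394e+00 -1.5000e-03 -1.1000e-03]
```

View pics/w10.png

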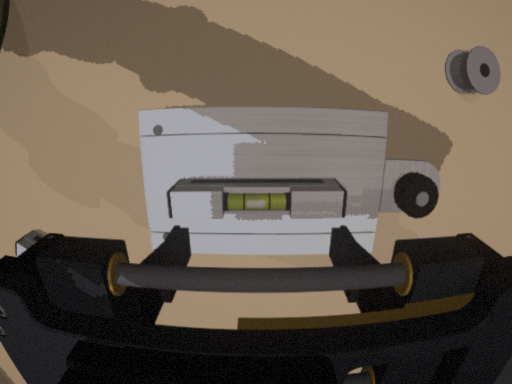

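View pics/w10z.png

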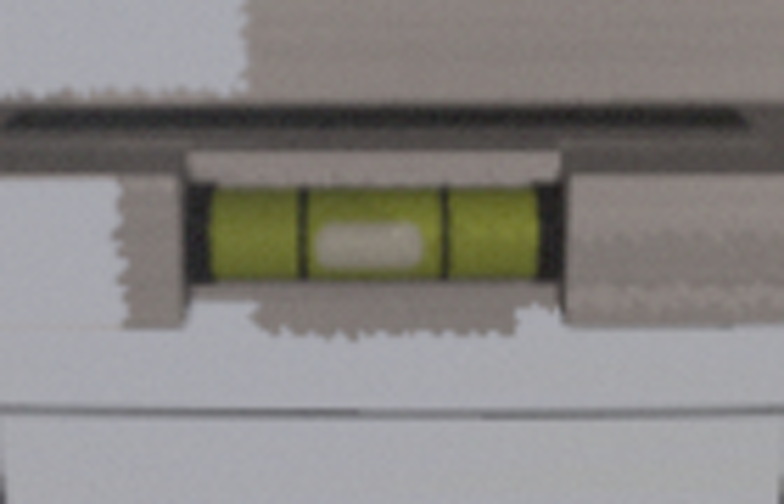

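The bubble lies between the rings: rings at 303 and 446, bubble 312–424 in the zoom, so about -1 mm. The open fingers straddle the level over both shoulders, so I go down.

```bash
python3 -m pendant '[[87,[25,0,-1],[0,0,0]],[87,[45,0,-1],[0,0,0]],[87,[54,0,-1],[0,0,0]],[87,[57,0,-1],[0,0,0]],[87,[57,0,-1],[0,0,0]],[87,[57,0,-1],[0,0,0]]]' 30
python3 - <<'E'
from h import *
goto([.522,.0157,.106],30.3)
E
```

```text
time_s: 17.97
tool_pos: [0.5216, 0.0144, 0.1142]
tool_rot: [-8.9, 89.9, 21.3]
force: [0.1, 0.3, 0.3]
grip_width: 0.0867
t 17.97 pos [0.5216 0.0144 0.1142] zyaw 30.15 j [ 35.3  12.8 -43.7 108.7  10.   62.3  17.7] F [0.1 0.3 0.3] w 0.0867
  z 30.3 shift [8.2 0.9 1. ] turn [-0.0026  0.001   0.0002]
  z 210.3 shift [8.2 0.9 1. ] turn [ 3.139e+00  2.000e-04 -1.600e-03]
```

```bash
python3 -m pendant '[[87,[2,0,0],[0,0,0]],[87,[4,0,0],[0,0,0]],[87,[6,0,0],[0,0,0]],[87,[6,0,0],[0,0,0]],[87,[6,0,0],[0,0,0]]]' 30
python3 -m pendant '[[87,[0.7,0,0],[0,0,0]],[87,[1.4,0,0],[0,0,0]],[87,[1.4,0,0],[0,0,0]],[87,[1.4,0,0],[0,0,0]]]' 30
```

```text
time_s: 18.38
tool_pos: [0.5208, 0.014, 0.1076]
tool_rot: [-105.0, 90.0, -74.9]
force: [-0.1, -0.2, -0.4]
grip_width: 0.0872
time_s: 18.72
tool_pos: [0.5209, 0.014, 0.1064]
tool_rot: [-89.6, 90.0, -59.5]
force: [0.1, 0.6, 3.5]
grip_width: 0.0868
```

```bash
python3 -m pendant '[[87,[0.3,0,0],[0,0,0]],[87,[0.6,0,0],[0,0,0]],[87,[0.6,0,0],[0,0,0]],[87,[0.6,0,0],[0,0,0]]]' 30
```

```text
time_s: 19.05
tool_pos: [0.521, 0.014, 0.1064]
tool_rot: [-106.2, 90.0, -76.1]
force: [-2.3, -0.1, 7.1]
grip_width: 0.0871
```

```bash
python3 -m pendant '[[87,[0.3,0,0],[0,0,0]],[87,[0.6,0,0],[0,0,0]],[87,[0.6,0,0],[0,0,0]],[87,[0.6,0,0],[0,0,0]],[87,[0.6,0,0],[0,0,0]],[87,[0.6,0,0],[0,0,0]],[87,[0.6,0,0],[0,0,0]],[87,[0.6,0,0],[0,0,0]]]' 30
python3 - <<'E'
from h import *
d=snap('wrist','w11'); e=optics.read_camera('side'); s=optics.read_camera('scene')
f=lambda i:cv2.resize(i,(720,288),interpolation=cv2.INTER_CUBIC)
cv2.imwrite('pics/z11.png',np.vstack([f(s['image'][172:196,222:282]),f(e['image'][196:220,236:296])]))
for i in range(8):
    optics.read_camera('side'); o=telemetry.get_obs(); print(o['time_s'],np.round(o['force'],1),np.round(o['tool_pos'],4))
E
```

```text
time_s: 19.72
tool_pos: [0.521, 0.014, 0.1063]
tool_rot: [-113.9, 89.9, -83.7]
force: [-4.8, -0.8, 12.5]
grip_width: 0.0869
19.9167 [-3.5 -0.1 11.7] [0.521  0.014  0.1063]
19.9667 [-3.5  0.3 11.2] [0.521  0.014  0.1063]
20.0167 [-4.9  0.1 11.7] [0.521  0.014  0.1063]
20.0667 [-3.6 -0.6 11.1] [0.521  0.014  0.1063]
20.1167 [-4.1 -1.3 12.5] [0.521  0.014  0.1063]
20.1667 [-4.7 -0.4 11.7] [0.521  0.014  0.1063]
20.2167 [-3.7 -0.  12.2] [0.521  0.014  0.1063]
20.2667 [-2.7 -0.2 11.9] [0.521  0.014  0.1063]
```

View pics/w11.png

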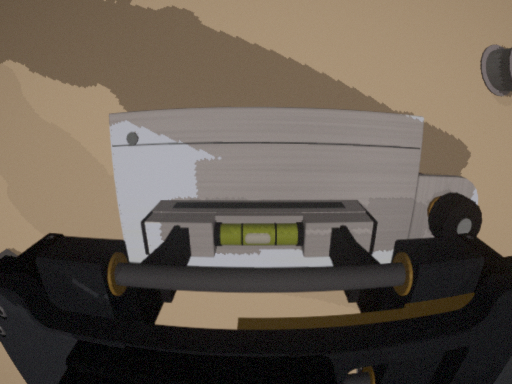

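View pics/z11.png

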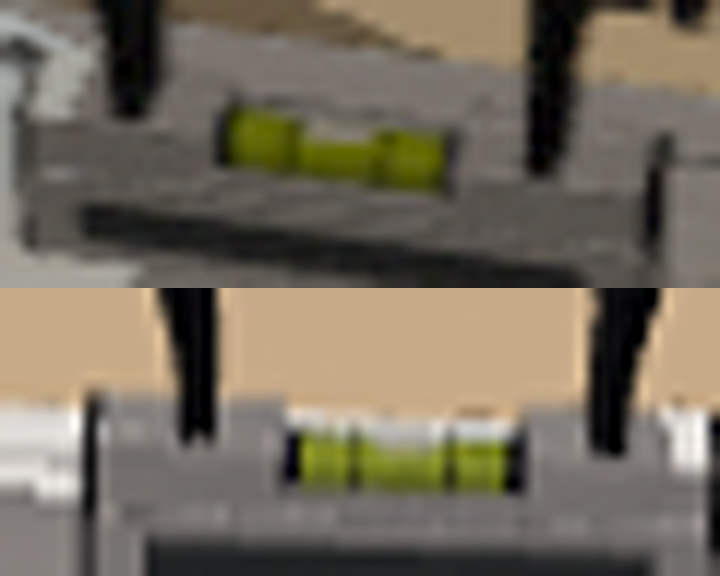

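Both fingertips rest on the shoulders with a steady 12 N or so. The bubble is between the rings (rings at columns ~242 and 276, bubble 245–272), so I hand in.

Run:
```python
from h import *
print(env.sign_off())
o=telemetry.get_obs(); print(o['time_s'],o['force'])
```

```text
the job is handed in; nothing more can be done
None
the job is handed in; nothing more can be done
```

The job is done and handed in, with the arm still pressing the level; the sign-off gives no verdict.

- **Placing:** I picked up the right-hand-most of the three look-alike levels, laid it along the plate about 5 mm from its middle, and let go.
- **Levelling:** I turned the knob about 2.6 rad clockwise in one grip. With the level lying free, the bubble stood about 1 mm from the middle, on the side away from the knob. The depth images put the remaining plate tilt at 1 mrad or less.
- **Pressing:** The open fingers press on both metal shoulders, clear of the vial. The last readings showed a steady downward push of about 12 N, plus the level's 2 N weight. The bubble was still within about 0.5 mm of centre at about 20 s.

While I turned the knob, a side force of about 11 N built up on the arm and vanished when I released it. A side force of about 4 N remained while pressing, and the arm did not move. The last three checks (force, bubble, finger position) agreed. I never moved the arm near the meter, spool or shell, but I did not re-measure their positions at the end.

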